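# Measure the panel on the sloped stand with the spring rule and lock it

### The arm

A 6-joint arm with a two-finger parallel gripper is mounted at the origin on a cart in front of the work surface, level with it; the furniture and walls round the work are solid. World frame = base frame: x ahead of the robot, y to its left, z up, the work surface at z = 0. Lengths are in m, angles in rad, forces in N, time in s.
With the tool pointing down it reaches from about 0.3 to 0.95 m from the base axis. Payload 3.1 kg.
Tool frame: the origin (TCP) lies midway between the tips of the shut fingers; the grasp point (between the pads) lies 19 mm behind it; z points along the fingers, y is the line along which they close (so a half turn about z gives the same grasp; the last joint's range is limited). The gripper opens to 85 mm and grips with 20 to 120 N. Pads are 22 mm wide; open, the fingers measure 114 mm over their backs; the gripper's body (76 mm by 85 mm) begins 54 mm behind the grasp point. The pads swing forward as they close: fully open they stand 13 mm farther back than shut.
Start: joints at [1.235, 0.308, 1.634, -0, 1.2, -0.07], TCP at [0.164, 0.603, 0.231] pointing down, gripper open.
Joint ranges: [-3.06, 3.06], [-0.79, 1.96], [0.05, 2.63], [-1.19, 4.34], [0.05, 2.64], [-2.94, 2.94]. Speed limits (rad/s): [2.79, 2.79, 3.14, 3.14, 3.14, 3.14].

### API

Orientations are given as [roll, pitch, yaw] about the fixed x, y, z axes, in that order (R = Rz(yaw) Ry(pitch) Rx(roll)).
In Python, from workcell import manip gives the robot as it stands.
- The arm moves only by the tool carry_out, never from a script. Its argument "increments" is a list of rows, each a list of 7 numbers: the finger opening in mm, from 0 to 85.4, then the shift along the tool's x, y, z in normalised numbers (1 is 400 mm), then the turn, a rotation vector about the tool's x, y, z in parts of the range, where 1.0 means 180 degrees. A call has 1 to 10 rows; each row is the pose to reach, as a shift and turn from the pose commanded when the call began, along the tool's axes at that moment; what a row does not reach only later rows make up. A row lasts 1/12 s, in which the tool goes at most 41.7 mm and 7.16 degrees, less where a joint would pass 70% of its speed; a pose out of reach is approached as far as the arm can. Shift and turn numbers lie between -1 and 1, and a call with a number outside is refused. A call with a gripper value outside its range is refused whole. The fingers move at their own pace and stop on an object; "grip_force" is the grip in N (left out, the last holds). Time passes only in rows, so rows that repeat a pose let the fingers close. It gives the time, the measured TCP pose, the force, the opening and the grip force at its end, in the units of the state.
- manip.sense(): the state, without advancing time (a new reading comes with each control period).
- manip.camera(name): name is "scene" or "top" or "wrist"; returns a dict with "pixels" (420x560x3 uint8, red, green, blue), "intrinsics" (3x3 intrinsics, pixels), "D" ([k1, k2, p1, p2, k3] as OpenCV has them; the pictures are not rectified), "xyz" and "rotation" of the camera in the world. Camera axes: x right, y down, z forward; pixel columns grow to the right and rows downward; lengths in m; the calibration is good to about 2 mm. A picture is of the moment at which its call begins. There is no depth.
- manip.close_job(): hands the job in; it is judged then, once.
The state is a dict: "clock": time; "qpos": joint angles; "qd": joint speeds; "tau": joint torques, N m; "tcp_pos": TCP position; "eef_rot": TCP orientation; "ft_force": force on the tool from outside, world axes, zero at the start; "torque": the same for the moment, N m; "opening": finger opening in m; "gripper_force": force on a finger pad.
Only numpy, scipy, OpenCV 4.12 (cv2) and the standard library are available. Lean on these libraries where they do the work, as an engineer would, in place of code of your own. Each camera call takes 0.05 s, during which the arm holds its last target. There are 200 camera calls.

### The job

Measure the height of the white panel on the sloped stand: take the yellow spring rule from its dock, hook its end over the middle of the panel's top edge, and draw the case straight down the panel against its spring until the aluminium ledge has pushed the red lock paddle at its back fully in. Then let go and leave the rule locked there, lying flat on the panel, hooked at the top and drawn out down to the ledge; leave the glue stick, the rubber stamp, the stapler and the tape dispenser where they stand.

Things in the scene. Friction and masses are not known exactly. Their poses are not given: they have to be found in the camera images.
- rule: Yellow and black spring-return rule, 0.28 kg: flat-sided case 110 mm long (x), 36 mm wide (y), 60 mm high (z; 44 mm at its two ends). Origin: centre of the case's underside; x points forward, to the end where the steel blade comes out, z up. Grasp it across the 36 mm width (flat up to z = 60 mm over x = -35..35 mm). Starts level in its dock.
- rule_hook (a point): On the blade's end hook: middle of its inner face (towards the case), 6 mm below the plane of the case's underside. The hook, 24 mm wide and 3 mm thick, hangs from the blade tip to 9 mm below that plane; the rigid blade, 20 mm wide, runs 1 mm above it. Blade in: the hook's inner face is 57 mm ahead of the rule's origin. Axes as the rule's.
- rule_blade (a joint): How far the blade is drawn out of the case, m: 0 in, at most 0.1. A spring pulls it in with 5 N (7.5 N when out 100 mm); unless locked it snaps back in when let go.
- rule_lock (a joint): Red lock paddle, 22 mm wide, on the case's back, hinged along its top 38 mm above the underside; its rounded lower end, 11 mm above the underside, stands out 9 mm behind the back face. Angle pushed in, rad: 0 out (blade free), 0.21 fully in (lower end 3 mm out; blade cannot go back in, after up to 8 mm of play). Takes about 5 N at its lower end, besides the blade's spring; stays where pushed.
- rule_back (a point): Middle of the lower edge of the case's back face, 55 mm behind the origin of the rule. Axes as the rule's.
- board: Sloped board with the white panel, 240 mm long up the slope, 170 wide, 10 thick, fixed, rising away from the robot at 35 degrees. Origin: middle of its top edge on its face, 165 mm above the worktop; x up the slope, y left along the edge, z out of the face. Free air behind the top edge. At the edge two clips, 8 mm high, 26 wide, centred 52 mm left and right of the middle.
- ledge_face (a point): Aluminium ledge across the lower part of the board, 24 mm high off the face, 166 mm wide, set firmly at a different place each time (165 to 205 mm below the top edge). This point: middle of the foot of its upper face, on the board's face; axes as the board's.
- glue_stick: Glue stick, 24 mm diameter, 88 mm high, standing near the front of the dock. Origin: centre of its underside. Leave it.
- stapler: Black stapler 38 x 144 x 46 mm, next to the tape dispenser. Origin: centre of its underside. Leave it.
- tape_dispenser: Tape dispenser 52 x 149 x 77 mm on the other side of the stand from the dock. Origin: centre of its underside. Leave it.
- dock: Fixed grey dock of the rule, 96 x 56 mm. Origin: centre of its underside; x as the rule's. The rule stands on its floor 16 mm above the worktop, between side rails 6 mm higher, open at both ends; it lifts out straight up.
- rubber_stamp: Rubber stamp with a turned wooden handle, 27 x 52 mm, 67 mm high, standing near the back end of the dock. Origin: centre of its underside. Leave it.

How it is judged:
By the outcome, as a careful person would: the job done as asked, in the order asked, and still so for the second after the job is handed in, with the robot touching nothing.
It also fails if it takes over 42 s, if anything falls off the work surface, if the arm or the gripper's body presses on something with over 40 N, if the wrist force passes 120 N, or if a joint passes its speed limit or range.

## Working session

There is one attempt and no reset: what is moved stays moved. The work goes in short steps, Python scripts to look and compute and a tool call to move; the robot and the scene stay as the last step left them, time stands still between calls to the robot, and variables do not carry over. Pictures are saved under pics/ and viewed, at most 12 in all, crops included, and the job is handed in when it is done.

Besides the shell and the picture viewer there is one more tool, called after "Request:" as a command line: name --pt "numbers of a row" for each row, then --argument value for the rest. carry_out: Moves the arm, as the interface text tells. Its arguments: {"type":"object","properties":{"increments":{"type":"array","items":{"type":"array","items":{"type":"number"}}},"grip_force":{"type":"number"}},"required":["increments"]}

```bash
mkdir -p pics; cat > h.py <<'E'
import numpy as np,cv2,pickle
from scipy.spatial.transform import Rotation as R
from scipy.optimize import least_squares
from workcell import manip
def snap(n,f):
    c=manip.camera(n); cv2.imwrite(f'pics/{f}.png',c['pixels'][:,:,::-1]); pickle.dump(c,open(f'pics/{f}.pkl','wb')); return c
def load(f): return pickle.load(open(f'pics/{f}.pkl','rb'))
def proj(c,P):
    Rm=np.array(c['rotation']); 
    if Rm.shape!=(3,3): Rm=R.from_euler('xyz',Rm).as_matrix()
    Rw=Rm.T; t=-Rw@np.array(c['xyz'])
    return cv2.projectPoints(np.atleast_2d(P).astype(float),cv2.Rodrigues(Rw)[0],t,np.array(c['intrinsics'],float),np.array(c['D'],float))[0][:,0]
def onz(c,uv,z):
    u=cv2.undistortPoints(np.array(uv,float).reshape(-1,1,2),np.array(c['intrinsics'],float),np.array(c['D'],float))[:,0]
    Rm=np.array(c['rotation'])
    if Rm.shape!=(3,3): Rm=R.from_euler('xyz',Rm).as_matrix()
    d=np.c_[u,np.ones(len(u))]@Rm.T; o=np.array(c['xyz']); return o+d*((z-o[2])/d[:,2])[:,None]
E
python3 - <<'E'
from h import *
print(manip.sense())
for n in('scene','top'):
    c=snap(n,n+'0'); print(n,c['xyz'],c['rotation'],c['intrinsics'],c['D'])
a=cv2.imread('pics/scene0.png');
E
```

```text
{'clock': 0.0, 'qpos': array([ 1.23532016e+00,  3.08979622e-01,  1.63518406e+00, -1.50062768e-05,
        1.19967452e+00, -6.97129888e-02]), 'qd': array([ 1.43042948e-03, -3.57445093e-04, -1.17159716e-03,  8.33745344e-04,
        8.30221810e-04,  5.20648246e-05]), 'tau': array([-3.19029259e-04, -4.15252769e+01, -2.76663172e+01,  5.68720452e-06,
        1.02830847e-02, -1.17732831e-06]), 'tcp_pos': array([0.16392482, 0.60228079, 0.23006405]), 'eef_rot': array([-3.13935159e+00, -1.42478471e-04,  2.87583478e+00]), 'ft_force': array([-0.73605617, -0.82570736, -0.14506275]), 'torque': array([0.05377901, 0.02829612, 0.01936771]), 'gripper_force': 0.0, 'opening': 0.08508800350455036}
scene [-0.17803336  0.5170933   0.71920951] [-2.1663646   0.01564598 -2.18335988] [[398.29533673   0.         271.39379589]
 [  0.         398.29533673 205.80244642]
 [  0.           0.           1.        ]] [-0.1122854  0.         0.         0.         0.       ]
top [0.20102586 0.03206133 1.60986195] [-2.91776822  0.00646011 -1.65960104] [[488.62883283   0.         287.38030738]
 [  0.         488.62883283 212.32871209]
 [  0.           0.           1.        ]] [-0.10326277  0.          0.          0.          0.        ]
```

View pics/top0.png

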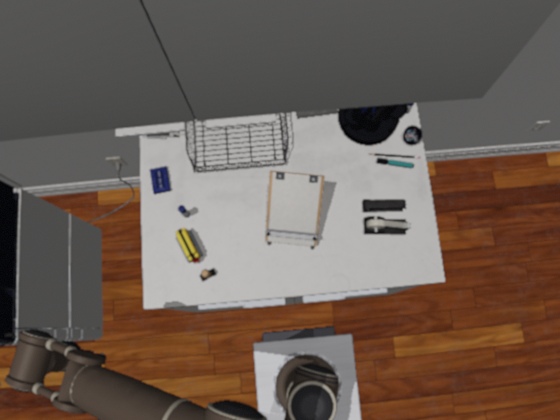

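View pics/scene0.png

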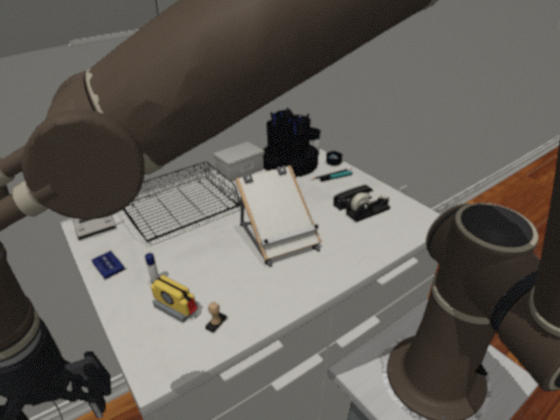

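```bash
python3 - <<'E'
import cv2
a=cv2.imread('pics/top0.png')[160:285,150:340]; cv2.imwrite('pics/c1.png',cv2.resize(a,None,fx=4,fy=4,interpolation=cv2.INTER_CUBIC))
a=cv2.imread('pics/scene0.png')[160:340,140:330]; cv2.imwrite('pics/c2.png',cv2.resize(a,None,fx=3.33,fy=3.33,interpolation=cv2.INTER_CUBIC))
E
```

```text
(no output)
```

View pics/c1.png

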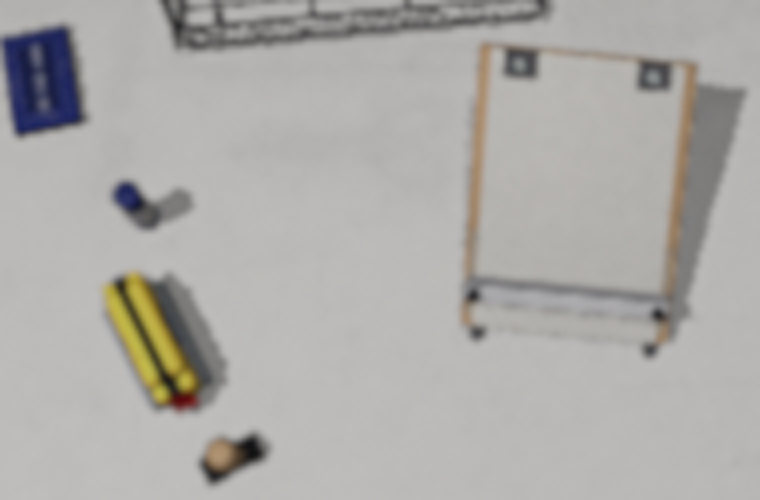

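View pics/c2.png

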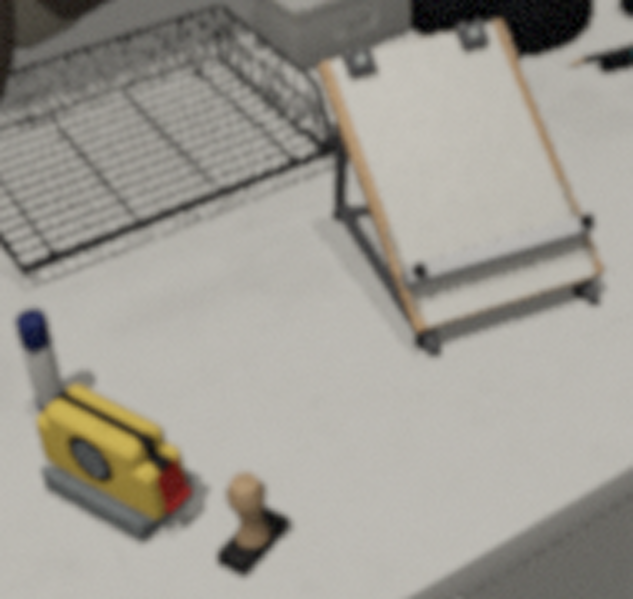

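```bash
cat > fitb.py <<'E'
from h import *
t,s=load('top0'),load('scene0')
T=lambda p:(np.array(p)+.5)/4-.5+[150,160]
S=lambda p:(np.array(p)+.5)/3.33-.5+[140,160]
W,L=.085,.24
bp=np.array([[0,W,0],[0,-W,0],[-L,W,0],[-L,-W,0]])
ut=T([[482,44],[694,64],[463,324],[668,339]]); us=S([[322,64],[503,20],[420,333],[602,268]])
def B(p): return R.from_euler('z',p[2])*R.from_euler('y',-35,degrees=True), np.array([p[0],p[1],.165])
def f(p):
    r,o=B(p); P=r.apply(bp)+o
    return np.r_[proj(t,P)-ut,proj(s,P)-us].ravel()
r=least_squares(f,[.6,0,0]);print('board',r.x,r.fun.round(1)); b=r.x
r_,o=B(b)
# ledge: top upper edge z=24mm, d
ul=T([[472,279],[668,299]]);
def g(d):
    P=r_.apply([[-d[0],.083,.024],[-d[0],-.083,.024]])+o
    return (proj(t,P)-ul).ravel()
q=least_squares(g,[.185]);print('ledge',q.x,q.fun.round(1))
print(onz(t,T([[130,276],[175,397]]),.060),onz(t,T([[221,455]]),.06),onz(t,T([[127,195]]),.088))
E
python3 fitb.py
```

```text
board [ 0.65088116 -0.02732504 -0.18174795] [-0.8  0.1  0.9 -0.2 -0.4 -0.1  0.   0.8 -0.9 -0.5 -0.5 -0.2 -0.3 -1.
  1.7  0.4]
ledge [0.18935674] [-1.9  0.1  0.9 -0.2]
[[0.53008168 0.35616412 0.06      ]
 [0.42818206 0.32419238 0.06      ]] [[0.37864035 0.28977487 0.06      ]] [[0.59076206 0.34999836 0.088     ]]
```

```bash
cat >> h.py <<'E'
def inc(pos,Rt,cmd=None):
    s=manip.sense(); R0=R.from_euler('xyz',s['eef_rot']); p0=np.array(s['tcp_pos'])
    if cmd is not None: p0,R0=cmd
    print('shift',(R0.inv().apply(np.array(pos)-p0)*1e3).round(1),'turn',(R0.inv()*Rt).as_rotvec(degrees=True).round(2))
def toolR(frame): # frame rule Rotation -> tool rotation
    M=frame.as_matrix(); return R.from_matrix(np.c_[-M[:,0],M[:,1],-M[:,2]])
E
python3 - <<'E'
from h import *
inc([.479,.34,.24],toolR(R.from_euler('z',.304)))
E
```

```text
shift [-372.9 -170.4   -9.6] turn [ -0.12  -0.04 -32.64]
```

The rows are not in the units I measure in: shifts go in shares of 400 mm and turns go in shares of 180 degrees. I convert before sending: -373 mm / 400 = -0.9325, -170 mm / 400 = -0.425, -32.6 degrees / 180 = -0.1811.

Request:
carry_out --pt "65 -0.0925 -0.0425 -0.0025 0 0 -0.0178" --pt "65 -0.185 -0.085 -0.005 0 0 -0.0361" --pt "65 -0.28 -0.1275 -0.0075 0 0 -0.0544" --pt "65 -0.3725 -0.17 -0.01 0 0 -0.0722" --pt "65 -0.465 -0.2125 -0.0125 0 0 -0.0906" --pt "65 -0.56 -0.255 -0.015 0 0 -0.1089" --pt "65 -0.6525 -0.2975 -0.0175 0 0 -0.1272" --pt "65 -0.745 -0.34 -0.02 -0.0006 0 -0.145" --pt "65 -0.84 -0.3825 -0.0225 -0.0006 0 -0.1633" --pt "65 -0.9325 -0.425 -0.025 -0.0006 0 -0.1811" --grip_force 80

```text
clock: 0.93
tcp_pos: [0.4805, 0.3393, 0.2409]
eef_rot: [3.14, -0.0, -2.836]
ft_force: [0.5, 0.6, 0.5]
opening: 0.0651
gripper_force: 0.0
```

Request:
carry_out --pt "65 0 0 0 0 0 0" --pt "65 0 0 0 0 0 0" --pt "65 0 0 0 0 0 0"

```text
clock: 1.18
tcp_pos: [0.4789, 0.3408, 0.2406]
eef_rot: [3.14, -0.001, -2.84]
ft_force: [-0.2, -0.3, 0.1]
opening: 0.0649
gripper_force: 0.0
```

```bash
python3 - <<'E'
from h import *
s=manip.sense(); print(s['clock'],s['tcp_pos'],s['eef_rot'],s['qpos'],s['ft_force'])
c=snap('wrist','w1'); print(c['xyz'],c['rotation'],c['intrinsics'][0])
E
```

```text
1.1833 [0.47889703 0.34081874 0.24062473] [ 3.13954348e+00 -1.22772349e-03 -2.83993173e+00] [ 0.54320872  0.22890258  1.71460716  0.00245102  1.19878584 -1.33013899] [-0.22491789 -0.30720269  0.09325246]
[0.40507662 0.31877688 0.3844106 ] [ 2.83162316e+00 -1.20077317e-03  1.87393453e+00] [362.24757779   0.         286.07026577]
```

View pics/w1.png

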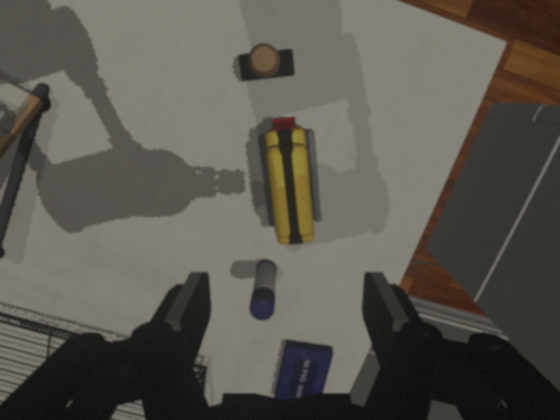

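```bash
python3 - <<'E'
import cv2,numpy as np
a=cv2.imread('pics/w1.png')[108:256,235:345]; a=cv2.resize(a,None,fx=4,fy=4,interpolation=cv2.INTER_CUBIC); a=np.clip(a*1.5,0,255).astype('uint8')
cv2.imwrite('pics/c3.png',a)
E
```

```text
(no output)
```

View pics/c3.png

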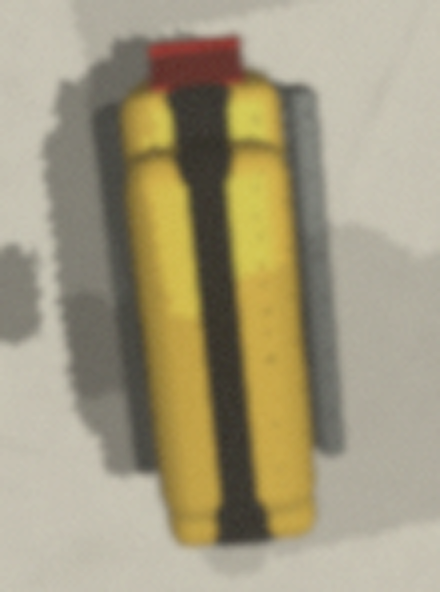

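```bash
python3 - <<'E'
from h import *
c=load('w1')
T=lambda p:(np.array(p)+.5)/4-.5+[235,108]
dk=np.array([[-48,-28,22],[48,-28,22],[-48,28,22],[48,28,22]])/1e3; ud=T([[95,107],[137,472],[316,88],[344,455]])
rl=np.array([[-55,-18,60],[-55,18,60],[55,-18,60],[55,18,60]])/1e3; ur=T([[122,90],[281,80],[175,545],[315,536]])
for P0,u in((dk,ud),(rl,ur),(np.r_[dk,rl],np.r_[ud,ur])):
    f=lambda p:(proj(c,R.from_euler('z',p[2]).apply(P0)+[p[0],p[1],0])-u).ravel()
    q=least_squares(f,[.479,.34,.3]);print(q.x.round(4),q.fun.round(1))
x,y,w=q.x
inc([x,y,.026],toolR(R.from_euler('z',w)))
E
```

```text
[0.48   0.3474 0.3973] [-0.6  0.2 -0.5  0.4  0.9 -0.5  0.3 -0. ]
[0.4803 0.3472 0.3966] [-0.5 -0.2  0.7 -1.6 -1.1  1.6  1.   0.6]
[0.4802 0.3473 0.397 ] [-0.8  0.4 -0.7  0.6  0.7 -0.3  0.1  0.1 -0.4 -0.3  0.8 -1.7 -1.   1.5
  1.1  0.5]
shift [ -3.7   4.6 214.7] turn [ 0.12 -0.06 -5.37]
```

```bash
python3 - <<'E'
from h import *
c=load('top0')
rl=np.array([[-55,-18,60],[-55,18,60],[55,-18,60],[55,18,60],[-59,0,30],[-48,-28,22],[48,-28,22]])/1e3
print(((proj(c,R.from_euler('z',.397).apply(rl)+[.4802,.3473,0])-[150,160]+.5)*4-.5).round())
E
```

```text
[[193. 385.]
 [153. 406.]
 [135. 266.]
 [ 95. 286.]
 [182. 405.]
 [209. 378.]
 [159. 277.]]
```

Converted, 214 mm / 400 = 0.535, 209 mm / 400 = 0.5225, -5.4 degrees / 180 = -0.03.

Request:
carry_out --pt "65 -0.01 0.0125 0.05 0.0006 0 -0.03" --pt "65 -0.01 0.0125 0.125 0.0006 0 -0.03" --pt "65 -0.01 0.0125 0.2125 0.0006 0 -0.03" --pt "65 -0.01 0.0125 0.3 0.0006 0 -0.03" --pt "65 -0.01 0.0125 0.375 0.0006 0 -0.03" --pt "65 -0.01 0.0125 0.445 0.0006 0 -0.03" --pt "65 -0.01 0.0125 0.495 0.0006 0 -0.03" --pt "65 -0.01 0.0125 0.5225 0.0006 0 -0.03" --pt "65 -0.01 0.0125 0.535 0.0006 0 -0.03" --pt "65 -0.01 0.0125 0.535 0.0006 0 -0.03"

```text
clock: 2.07
tcp_pos: [0.4804, 0.3479, 0.0264]
eef_rot: [-3.141, -0.001, -2.743]
ft_force: [0.1, -0.7, -0.0]
opening: 0.0653
gripper_force: 0.0
```

Request:
carry_out --pt "32 0 0 0 0 0 0" --pt "32 0 0 0 0 0 0" --pt "32 0 0 0 0 0 0" --pt "32 0 0 0 0 0 0" --pt "32 0 0 0 0 0 0" --pt "32 0 0 0 0 0 0" --grip_force 80

```text
clock: 2.57
tcp_pos: [0.4835, 0.3484, 0.0295]
eef_rot: [3.141, 0.005, -2.744]
ft_force: [-0.4, 0.8, 6.2]
opening: 0.0355
gripper_force: 80.6
```

Converted, -230 mm / 400 = -0.575, -215 mm / 400 = -0.5375.

Request:
carry_out --pt "32 0 0 -0.025 0 0 0" --pt "32 0 0 -0.0625 0 0 0" --pt "32 0 0 -0.125 0 0 0" --pt "32 0 0 -0.2 0 0 0" --pt "32 0 0 -0.2875 0 0 0" --pt "32 0 0 -0.375 0 0 0" --pt "32 0 0 -0.4625 0 0 0" --pt "32 0 0 -0.5375 0 0 0" --pt "32 0 0 -0.575 0 0 0" --pt "32 0 0 -0.575 0 0 0"

```text
clock: 3.4
tcp_pos: [0.4836, 0.3486, 0.2625]
eef_rot: [3.14, 0.009, -2.744]
ft_force: [1.1, -0.1, -2.8]
opening: 0.0352
gripper_force: 80.1
```

```bash
cat > tgt.py <<'E'
from h import *
import sys
# usage: hook gap ahead of edge (mm), height of underside off face(mm); y offset
b=[.65088116,-.02732504,-.18174795]
TX,TZ=0.002,0.0115   # tcp in rule frame
rb=R.from_euler('z',b[2])*R.from_euler('y',-35,degrees=True); ob=np.array([b[0],b[1],.165])
def tcp(e,h,yo=0):
    return ob+rb.apply([e/1e3-.057+TX,yo/1e3,h/1e3+TZ])
if __name__=='__main__':
    s=manip.sense(); print(s['clock'],s['tcp_pos'],s['eef_rot'],s['qpos'].round(2),s['ft_force'].round(1),s['opening'])
    e,h=map(float,sys.argv[1:3]); print(tcp(e,h)); inc(tcp(e,h),toolR(rb))
    print('in board', ((rb.inv().apply(np.array(s['tcp_pos'])-ob))*1e3).round(1))
E
python3 tgt.py 10 60
```

```text
3.4 [0.48363759 0.34856375 0.26250996] [ 3.14024163  0.0091769  -2.74440277] [ 0.55  0.22  1.68 -0.    1.23 -1.42] [ 1.1 -0.1 -2.8] 0.03516070863709666
[ 0.57429122 -0.01324965  0.19775843]
shift [  57.  -368.8   63.7] turn [ 10.34 -33.52  32.04]
in board [-134.5  339.5  213.2]
```

```bash
python3 tgt.py 10 90
```

```text
3.4 [0.48363759 0.34856375 0.26250996] [ 3.14024163  0.0091769  -2.74440277] [ 0.55  0.22  1.68 -0.    1.23 -1.42] [ 1.1 -0.1 -2.8] 0.03516070863709666
[ 0.55736735 -0.01013945  0.22233299]
shift [  71.1 -359.4   39. ] turn [ 10.34 -33.52  32.04]
in board [-134.5  339.5  213.2]
```

Converted, -359 mm / 400 = -0.8975, -324 mm / 400 = -0.81, -3.4 degrees / 180 = -0.0189.

Request:
carry_out --pt "32 0.0175 -0.09 0.01 0.0056 -0.0189 0.0178" --pt "32 0.035 -0.18 0.02 0.0117 -0.0372 0.0356" --pt "32 0.0525 -0.27 0.03 0.0172 -0.0556 0.0533" --pt "32 0.07 -0.36 0.04 0.0228 -0.0744 0.0711" --pt "32 0.09 -0.45 0.05 0.0289 -0.0933 0.0889" --pt "32 0.1075 -0.54 0.0575 0.0344 -0.1117 0.1067" --pt "32 0.125 -0.63 0.0675 0.04 -0.1306 0.1244" --pt "32 0.1425 -0.72 0.0775 0.0461 -0.1489 0.1422" --pt "32 0.16 -0.81 0.0875 0.0517 -0.1678 0.16" --pt "32 0.1775 -0.8975 0.0975 0.0572 -0.1861 0.1778"

```text
clock: 4.23
tcp_pos: [0.5521, -0.0128, 0.215]
eef_rot: [-3.135, 0.601, 2.962]
ft_force: [1.1, 0.8, -4.0]
opening: 0.0352
gripper_force: 80.8
```

Request:
carry_out --pt "32 0 0 0 0 0 0" --pt "32 0 0 0 0 0 0" --pt "32 0 0 0 0 0 0" --pt "32 0 0 0 0 0 0"

```text
clock: 4.57
tcp_pos: [0.5547, -0.0104, 0.2176]
eef_rot: [-3.135, 0.602, 2.966]
ft_force: [0.1, -0.1, -2.9]
opening: 0.0351
gripper_force: 81.4
```

```bash
python3 tgt.py 10 30; python3 - <<'E'
from h import *
c=snap('scene','s1'); snap('wrist','w2')
a=cv2.resize(cv2.imread('pics/s1.png')[130:290,190:350],None,fx=3.7,fy=3.7,interpolation=cv2.INTER_CUBIC)
cv2.imwrite('pics/c4.png',a)
E
```

```text
4.5667 [ 0.55473139 -0.01037118  0.21762526] [-3.13486047  0.60233677  2.96578349] [-0.05 -0.1   2.24 -0.19  0.41 -1.29] [ 0.1 -0.1 -2.9] 0.03514897402898862
[ 0.5912151  -0.01635985  0.17318387]
shift [-5.3  0.9 57.6] turn [-0.19 -0.49  0.28]
in board [-49.8  -0.7  99.1]
```

View pics/c4.png

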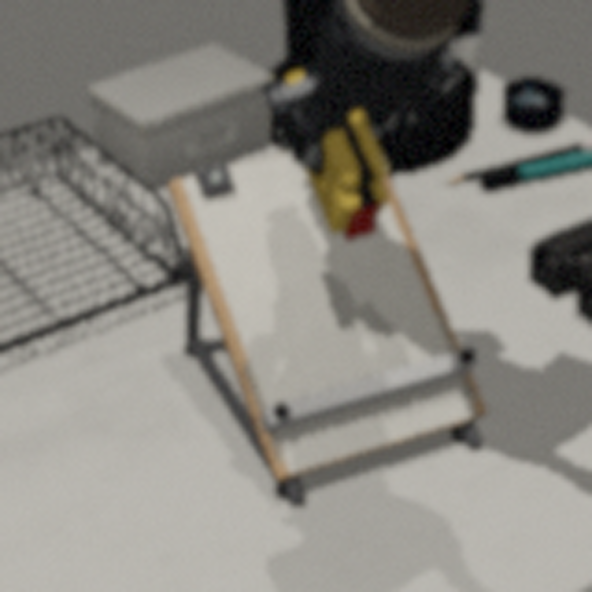

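View pics/w2.png

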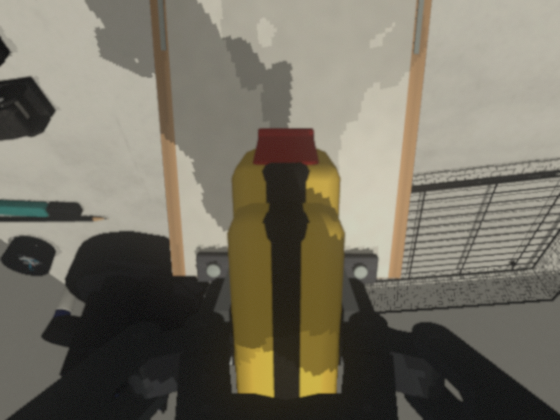

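```bash
python3 - <<'E'
from tgt import *
c=load('w2'); C=np.array(c['xyz']); Rm=np.array(c['rotation']); Rm=Rm if Rm.shape==(3,3) else R.from_euler('xyz',Rm).as_matrix()
u=cv2.undistortPoints(np.array([[402,279],[174,278],[433,2],[152,2],[212,250],[361,252]],float).reshape(-1,1,2),np.array(c['intrinsics']),np.array(c['D']))[:,0]
d=rb.inv().apply(np.c_[u,np.ones(6)]@Rm.T); o=rb.inv().apply(C-ob)
print(((o-d*(o[2]/d[:,2])[:,None])*1e3).round(1))
s=manip.sense(); Rt=R.from_euler('xyz',s['eef_rot']); M=Rt.as_matrix(); Rr=R.from_matrix(np.c_[-M[:,0],M[:,1],-M[:,2]])
for tx in(0,.003,.006):
  for tz in (.009,.013):
    org=np.array(s['tcp_pos'])-Rr.apply([tx,0,tz])
    print(tx,tz,proj(c,org+Rr.apply(np.array([[-64,-11,11],[-64,11,11],[-55,-11,38],[-35,-18,60],[-35,18,60]])/1e3)).round(0).tolist())
E
```

```text
[[   1.7   88.3    0. ]
 [   2.3  -82.5    0. ]
 [-183.4   88.8    0. ]
 [-182.2  -80.7   -0. ]
 [ -20.7  -52.6    0. ]
 [ -20.    55.9    0. ]]
0 0.009 [[253.0, 134.0], [311.0, 134.0], [247.0, 171.0], [216.0, 258.0], [345.0, 258.0]]
0 0.013 [[254.0, 133.0], [310.0, 133.0], [248.0, 169.0], [218.0, 252.0], [343.0, 252.0]]
0.003 0.009 [[253.0, 126.0], [311.0, 126.0], [246.0, 162.0], [215.0, 248.0], [345.0, 248.0]]
0.003 0.013 [[254.0, 126.0], [310.0, 126.0], [248.0, 160.0], [218.0, 242.0], [343.0, 242.0]]
0.006 0.009 [[253.0, 118.0], [311.0, 118.0], [246.0, 152.0], [214.0, 238.0], [346.0, 238.0]]
0.006 0.013 [[254.0, 118.0], [310.0, 118.0], [247.0, 151.0], [217.0, 232.0], [344.0, 233.0]]
```

```bash
sed -i 's/yo=0/yo=2/' tgt.py; python3 tgt.py 12 15
```

```text
4.6667 [ 0.55537946 -0.01000119  0.21842968] [-3.13492021  0.60383792  2.96663879] [-0.05 -0.1   2.24 -0.19  0.41 -1.29] [-0.9 -0.6 -2.8] 0.03518872863912896
[ 0.60164985 -0.01624402  0.16204374]
shift [-6.4  2.4 72.9] turn [-0.16 -0.4   0.32]
in board [-48.9  -0.2  99.4]
```

Converted, 73 mm / 400 = 0.1825, 71 mm / 400 = 0.1775, -0.4 degrees / 180 = -0.0022.

Request:
carry_out --pt "32 -0.0175 0.005 0.02 -0.0011 -0.0022 0.0022" --pt "32 -0.0175 0.005 0.05 -0.0011 -0.0022 0.0022" --pt "32 -0.0175 0.005 0.0875 -0.0011 -0.0022 0.0022" --pt "32 -0.0175 0.005 0.125 -0.0011 -0.0022 0.0022" --pt "32 -0.0175 0.005 0.1575 -0.0011 -0.0022 0.0022" --pt "32 -0.0175 0.005 0.1775 -0.0011 -0.0022 0.0022" --pt "32 -0.0175 0.005 0.1825 -0.0011 -0.0022 0.0022" --pt "32 -0.0175 0.005 0.1825 -0.0011 -0.0022 0.0022" --pt "32 -0.0175 0.005 0.1825 -0.0011 -0.0022 0.0022" --pt "32 -0.0175 0.005 0.1825 -0.0011 -0.0022 0.0022"

```text
clock: 5.5
tcp_pos: [0.6022, -0.0177, 0.1631]
eef_rot: [3.14, 0.612, 2.957]
ft_force: [0.5, -0.2, -3.0]
opening: 0.0351
gripper_force: 81.5
```

```bash
python3 tgt.py 12 3
```

```text
5.5 [ 0.60220508 -0.01771618  0.16305296] [3.13990886 0.61226324 2.95669842] [-0.07  0.1   2.19 -0.26  0.26 -1.22] [ 0.5 -0.2 -3. ] 0.03513496434437057
[ 0.6084194  -0.0174881   0.15221392]
shift [ 1.3  1.3 12.4] turn [-0.01  0.08 -0.15]
in board [-41.8   0.7  26.9]
```

Converted, 9 mm / 400 = 0.0225, 6 mm / 400 = 0.015.

Request:
carry_out --pt "32 0 0.0025 0.0075 0 0 0" --pt "32 0 0.0025 0.015 0 0 0" --pt "32 0 0.0025 0.0225 0 0 0" --pt "32 0 0.0025 0.0225 0 0 0" --pt "32 0 0.0025 0.0225 0 0 0"

```text
clock: 5.92
tcp_pos: [0.607, -0.018, 0.1545]
eef_rot: [3.14, 0.61, 2.956]
ft_force: [-0.5, -0.0, -3.0]
opening: 0.0355
gripper_force: 81.5
```

Converted, 2 mm / 400 = 0.005, 1 mm / 400 = 0.0025.

Request:
carry_out --pt "32 0 0 0.0025 0 0 0" --pt "32 0 0 0.005 0 0 0" --pt "32 0 0 0.005 0 0 0" --pt "32 0 0 0.005 0 0 0"

```text
clock: 6.25
tcp_pos: [0.6083, -0.0182, 0.1531]
eef_rot: [3.14, 0.611, 2.956]
ft_force: [0.6, 0.2, -4.7]
opening: 0.035
gripper_force: 81.5
```

```bash
python3 tgt.py 12 0
```

```text
6.25 [ 0.60827134 -0.01817703  0.15311013] [3.14007566 0.61087737 2.95624869] [-0.07  0.13  2.18 -0.28  0.24 -1.2 ] [ 0.6  0.2 -4.7] 0.0349794270869158
[ 0.61011179 -0.01779912  0.14975646]
shift [0.5 0.7 3.7] turn [-0.03  0.   -0.17]
in board [-42.5   1.3  15.2]
```

Converted, 2 mm / 400 = 0.005, 1 mm / 400 = 0.0025.

Request:
carry_out --pt "32 0 0 0.0025 0 0 0" --pt "32 0 0 0.005 0 0 0" --pt "32 0 0 0.005 0 0 0" --pt "32 0 0 0.005 0 0 0"

```text
clock: 6.58
tcp_pos: [0.6089, -0.0182, 0.1524]
eef_rot: [3.14, 0.611, 2.956]
ft_force: [-10.8, 0.9, 8.0]
opening: 0.0352
gripper_force: 83.4
```

Converted, 1 mm / 400 = 0.0025.

Request:
carry_out --pt "32 0 0 0.0025 0 0 0" --pt "32 0 0 0.0025 0 0 0" --pt "32 0 0 0.0025 0 0 0"

```text
clock: 6.83
tcp_pos: [0.6089, -0.0182, 0.1523]
eef_rot: [3.141, 0.611, 2.956]
ft_force: [-20.7, 4.1, 17.5]
opening: 0.0351
gripper_force: 85.2
```

Converted, 1 mm / 400 = 0.0025.

Request:
carry_out --pt "32 0 0 0.0025 0 0 0" --pt "32 0 0 0.0025 0 0 0" --pt "32 0 0 0.0025 0 0 0"

```text
clock: 7.08
tcp_pos: [0.6089, -0.0182, 0.1523]
eef_rot: [3.141, 0.611, 2.957]
ft_force: [-29.4, 6.3, 27.6]
opening: 0.0352
gripper_force: 86.8
```

```bash
python3 tgt.py 12 0
```

```text
7.0833 [ 0.60890186 -0.01818278  0.15225685] [3.1411921  0.61068641 2.9566488 ] [-0.07  0.13  2.18 -0.29  0.24 -1.19] [-29.4   6.3  27.6] 0.03520013490186528
[ 0.61011179 -0.01779912  0.14975646]
shift [0.5 0.6 2.7] turn [-0.08 -0.01 -0.15]
in board [-42.5   1.4  14.2]
```

Converted, 20 mm / 400 = 0.05, 16 mm / 400 = 0.04.

Request:
carry_out --pt "32 0 0 -0.0063 0 0 0" --pt "32 0.0075 0 -0.0063 0 0 0" --pt "32 0.015 0 -0.0063 0 0 0" --pt "32 0.0225 0 -0.0063 0 0 0" --pt "32 0.03 0 -0.0063 0 0 0" --pt "32 0.04 0 -0.0063 0 0 0" --pt "32 0.05 0 -0.0063 0 0 0" --pt "32 0.05 0 -0.0063 0 0 0" --grip_force 100

```text
clock: 7.75
tcp_pos: [0.598, -0.0152, 0.145]
eef_rot: [3.137, 0.623, 2.956]
ft_force: [2.5, -0.6, 6.9]
opening: 0.0352
gripper_force: 100.3
```

```bash
cat > st.py <<'E'
from tgt import *
s=manip.sense(); F=rb.inv().apply(s['ft_force']-np.array([0,0,-2.9]))
print(s['clock'],'board pos',(rb.inv().apply(np.array(s['tcp_pos'])-ob)*1e3).round(1),'F board',F.round(1),'M',rb.inv().apply(s['torque']).round(2)); inc(s['tcp_pos'],toolR(rb))
E
python3 st.py
```

```text
7.75 board pos [-55.9   2.4  14.7] F board [ 7.7 -0.2  6.6] M [-0.08 -0.36 -0.  ]
shift [0. 0. 0.] turn [ 0.13  0.69 -0.18]
```

Converted, 30 mm / 400 = 0.075, 27 mm / 400 = 0.0675, 0.6 degrees / 180 = 0.0033.

Request:
carry_out --pt "32 0.01 0 0 0 0.0011 0" --pt "32 0.02 0 0 0 0.0022 0" --pt "32 0.03 0 0 0 0.0033 0" --pt "32 0.04 0 0 0 0.0033 0" --pt "32 0.05 0 0 0 0.0033 0" --pt "32 0.06 0 0 0 0.0033 0" --pt "32 0.0675 0 0 0 0.0033 0" --pt "32 0.075 0 0 0 0.0033 0" --pt "32 0.075 0 0 0 0.0033 0"

```text
clock: 8.5
tcp_pos: [0.5731, -0.0105, 0.1269]
eef_rot: [3.137, 0.611, 2.956]
ft_force: [1.4, -0.4, 6.5]
opening: 0.0349
gripper_force: 100.5
```

```bash
python3 st.py; python3 - <<'E'
from h import *
snap('wrist','w3')
E
```

```text
8.5 board pos [-87.    2.5  14.4] F board [ 6.6 -0.2  6.9] M [-0.09 -1.01 -0.12]
shift [0. 0. 0.] turn [ 0.14 -0.01 -0.2 ]
```

View pics/w3.png

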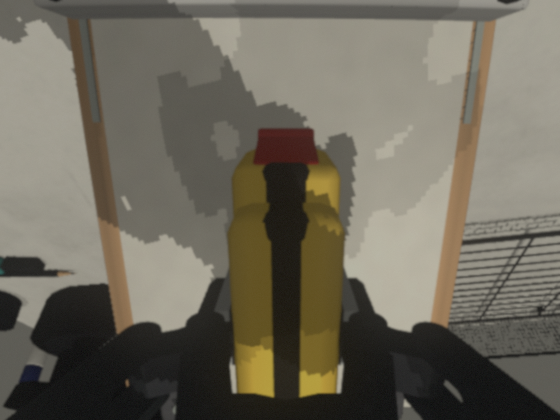

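```bash
python3 - <<'E'
from tgt import *
c=load('w3'); C=np.array(c['xyz']); Rm=np.array(c['rotation']); Rm=Rm if Rm.shape==(3,3) else R.from_euler('xyz',Rm).as_matrix()
def bd(uv,z):
    u=cv2.undistortPoints(np.array(uv,float).reshape(-1,1,2),np.array(c['intrinsics']),np.array(c['D']))[:,0]
    d=rb.inv().apply(np.c_[u,np.ones(len(u))]@Rm.T); o=rb.inv().apply(C-ob)
    return ((o+d*((z-o[2])/d[:,2])[:,None])*1e3).round(1)
print(bd([[280,19],[92,150],[475,150]],0),bd([[280,2]],.024),bd([[258,130],[313,130]],.011))
E
```

```text
[[-193.8    2.2    0. ]
 [-142.8  -80.3    0. ]
 [-142.5   87.2    0. ]] [[-194.5    2.5   24. ]] [[-151.9   -6.7   11. ]
 [-151.8   15.2   11. ]]
```

Converted, 36 mm / 400 = 0.09, 32 mm / 400 = 0.08.

Request:
carry_out --pt "32 0.01 -0.0005 0 0 0 0" --pt "32 0.02 -0.001 0 0 0 0" --pt "32 0.03 -0.0015 0 0 0 0" --pt "32 0.04 -0.002 0 0 0 0" --pt "32 0.05 -0.0025 0 0 0 0" --pt "32 0.06 -0.0025 0 0 0 0" --pt "32 0.07 -0.0025 0 0 0 0" --pt "32 0.08 -0.0025 0 0 0 0" --pt "32 0.09 -0.0025 0 0 0 0" --pt "32 0.09 -0.0025 0 0 0 0"

```text
clock: 9.38
tcp_pos: [0.5431, -0.0053, 0.1057]
eef_rot: [3.136, 0.609, 2.957]
ft_force: [3.0, 1.6, 4.4]
opening: 0.035
gripper_force: 100.1
```

```bash
python3 st.py
```

```text
9.3833 board pos [-124.1    2.2   14.4] F board [6.4 2.1 4.5] M [ 0.26 -1.09 -0.  ]
shift [0. 0. 0.] turn [ 0.22 -0.13 -0.12]
```

Converted, 4 mm / 400 = 0.01, 2 mm / 400 = 0.005.

Request:
carry_out --pt "32 0.005 0 0.0008 0 0 0" --pt "32 0.01 0 0.0008 0 0 0" --pt "32 0.01 0 0.0008 0 0 0"

```text
clock: 9.63
tcp_pos: [0.5416, -0.0049, 0.1045]
eef_rot: [3.136, 0.611, 2.957]
ft_force: [4.0, -0.3, 8.2]
opening: 0.035
gripper_force: 100.3
```

Converted, 3 mm / 400 = 0.0075, 1.5 mm / 400 = 0.0038.

Request:
carry_out --pt "32 0.0038 0 0 0 0 0" --pt "32 0.0075 0 0 0 0 0" --pt "32 0.0075 0 0 0 0 0"

```text
clock: 9.88
tcp_pos: [0.5399, -0.0045, 0.1033]
eef_rot: [3.135, 0.612, 2.956]
ft_force: [5.4, -0.6, 8.4]
opening: 0.0346
gripper_force: 100.1
```

```bash
python3 st.py
```

```text
9.8833 board pos [-128.1    2.4   14.4] F board [11.   0.3  6.1] M [-0.05 -1.45 -0.07]
shift [0. 0. 0.] turn [ 0.25  0.07 -0.18]
```

Converted, 3 mm / 400 = 0.0075, 1.5 mm / 400 = 0.0038.

Request:
carry_out --pt "32 0.0038 0 0 0 0 0" --pt "32 0.0075 0 0 0 0 0" --pt "32 0.0075 0 0 0 0 0"

```text
clock: 10.13
tcp_pos: [0.5382, -0.0041, 0.1021]
eef_rot: [3.134, 0.613, 2.955]
ft_force: [7.4, -1.6, 7.0]
opening: 0.0349
gripper_force: 100.0
```

Converted, 3 mm / 400 = 0.0075, 1.5 mm / 400 = 0.0038.

Request:
carry_out --pt "32 0.0038 0 0 0 0 0" --pt "32 0.0075 0 0 0 0 0" --pt "32 0.0075 0 0 0 0 0"

```text
clock: 10.38
tcp_pos: [0.5366, -0.0037, 0.101]
eef_rot: [3.134, 0.614, 2.955]
ft_force: [9.8, -2.7, 6.9]
opening: 0.0351
gripper_force: 99.8
```

```bash
python3 st.py
```

```text
10.3833 board pos [-132.3    2.6   14.5] F board [13.9 -0.8  2.2] M [-0.09 -1.69 -0.13]
shift [0. 0. 0.] turn [ 0.28  0.19 -0.22]
```

Converted, 3 mm / 400 = 0.0075, 1.5 mm / 400 = 0.0038, 0.2 degrees / 180 = 0.0011.

Request:
carry_out --pt "32 0.0038 0 0.0013 0 0.0011 0" --pt "32 0.0075 0 0.0013 0 0.0011 0" --pt "32 0.0075 0 0.0013 0 0.0011 0"

```text
clock: 10.63
tcp_pos: [0.5363, -0.0035, 0.1007]
eef_rot: [3.134, 0.614, 2.955]
ft_force: [8.7, -2.9, 13.5]
opening: 0.0351
gripper_force: 100.4
```

```bash
python3 st.py
```

```text
10.6333 board pos [-132.7    2.7   14.4] F board [16.9 -1.2  8.3] M [-0.5  -2.03 -0.13]
shift [0. 0. 0.] turn [ 0.29  0.2  -0.23]
```

Converted, 3 mm / 400 = 0.0075, 1.5 mm / 400 = 0.0038.

Request:
carry_out --pt "32 0.0038 0 0 0 0 0" --pt "32 0.0075 0 0 0 0 0" --pt "32 0.0075 0 0 0 0 0"

```text
clock: 10.88
tcp_pos: [0.5353, -0.0033, 0.1]
eef_rot: [3.133, 0.616, 2.954]
ft_force: [10.1, -5.4, 12.7]
opening: 0.0348
gripper_force: 100.2
```

```bash
python3 st.py
```

```text
10.8833 board pos [-134.     2.8   14.5] F board [17.9 -3.5  6.5] M [-0.52 -2.28 -0.15]
shift [0. 0. 0.] turn [ 0.31  0.32 -0.26]
```

Converted, 3 mm / 400 = 0.0075, 1.5 mm / 400 = 0.0038.

Request:
carry_out --pt "32 0.0038 0 0 0 0 0" --pt "32 0.0075 0 0 0 0 0" --pt "32 0.0075 0 0 0 0 0"

```text
clock: 11.13
tcp_pos: [0.5351, -0.0031, 0.1001]
eef_rot: [3.133, 0.62, 2.955]
ft_force: [13.9, -7.6, 14.2]
opening: 0.035
gripper_force: 100.3
```

Converted, 3 mm / 400 = 0.0075, 1.5 mm / 400 = 0.0038.

Request:
carry_out --pt "32 0.0038 0 0 0 0 0" --pt "32 0.0075 0 0 0 0 0" --pt "32 0.0075 0 0 0 0 0"

```text
clock: 11.38
tcp_pos: [0.5348, -0.0029, 0.1002]
eef_rot: [3.133, 0.623, 2.955]
ft_force: [16.8, -8.1, 17.0]
opening: 0.0351
gripper_force: 100.4
```

```bash
python3 st.py; python3 - <<'E'
from h import *
snap('wrist','w4')
a=cv2.imread('pics/w4.png')[0:300,100:480]; cv2.imwrite('pics/c5.png',cv2.resize(a,None,fx=2,fy=2,interpolation=cv2.INTER_CUBIC))
E
```

```text
11.3833 board pos [-134.3    3.    14.9] F board [26.2 -4.9  6. ] M [-0.87 -3.44  0.02]
shift [0. 0. 0.] turn [ 0.33  0.72 -0.2 ]
```

View pics/c5.png

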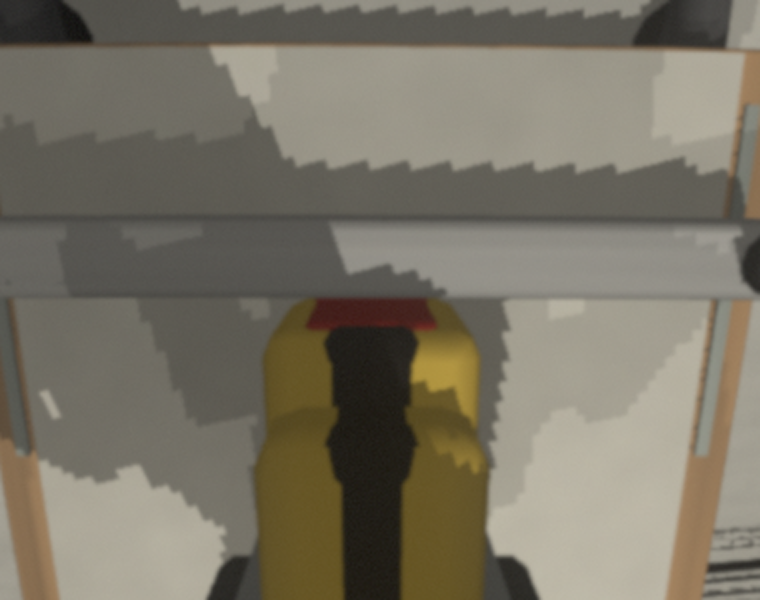

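Converted, 3 mm / 400 = 0.0075, 1.5 mm / 400 = 0.0038, 0.7 degrees / 180 = 0.0039.

Request:
carry_out --pt "32 0.0038 0 0 0 0.0022 0" --pt "32 0.0075 0 0 0 0.0039 0" --pt "32 0.0075 0 0 0 0.0039 0" --pt "32 0.0075 0 0 0 0.0039 0"

```text
clock: 11.77
tcp_pos: [0.5346, -0.0028, 0.1001]
eef_rot: [3.132, 0.615, 2.955]
ft_force: [19.6, -11.8, 15.8]
opening: 0.035
gripper_force: 100.1
```

```bash
python3 st.py
```

```text
11.7667 board pos [-134.5    3.1   14.9] F board [28.3 -8.1  3.1] M [-1.5  -4.47  0.17]
shift [0. 0. 0.] turn [ 0.39  0.27 -0.23]
```

Converted, -6 mm / 400 = -0.015, -3 mm / 400 = -0.0075.

Request:
carry_out --pt "32 -0.0075 -0.001 0.0008 0 0 0" --pt "32 -0.015 -0.0018 0.001 0 0 0" --pt "32 -0.015 -0.0018 0.001 0 0 0"

```text
clock: 12.02
tcp_pos: [0.5351, -0.0031, 0.0998]
eef_rot: [3.131, 0.609, 2.955]
ft_force: [7.9, -5.0, 18.1]
opening: 0.0351
gripper_force: 101.5
```

```bash
python3 st.py
```

```text
12.0167 board pos [-134.3    2.9   14.4] F board [19.2 -3.5 12.2] M [-0.57 -3.    0.07]
shift [0. 0. 0.] turn [ 0.45 -0.09 -0.22]
```

Converted, -5 mm / 400 = -0.0125, -4 mm / 400 = -0.01.

Request:
carry_out --pt "32 -0.005 0 0 0 0 0" --pt "32 -0.01 0 0 0 0 0" --pt "32 -0.0125 0 0 0 0 0"

```text
clock: 12.27
tcp_pos: [0.5351, -0.0031, 0.0998]
eef_rot: [3.132, 0.603, 2.956]
ft_force: [-4.1, 1.2, 20.9]
opening: 0.0351
gripper_force: 102.3
```

```bash
python3 st.py
```

```text
12.2667 board pos [-134.3    2.9   14.4] F board [10.2  0.5 21.9] M [ 0.08 -2.11 -0.01]
shift [0. 0. 0.] turn [ 0.41 -0.43 -0.19]
```

Converted, -1.3 mm / 400 = -0.0033.

Request:
carry_out --pt "32 0 0 -0.0033 0 0 0" --pt "45 0 0 -0.0033 0 0 0" --pt "50 0 0 -0.0033 0 0 0" --pt "58 0 0 -0.0033 0 0 0" --pt "58 0 0 -0.0033 0 0 0" --pt "58 0 0 -0.0033 0 0 0" --pt "58 0 0 -0.0033 0 0 0"

```text
clock: 12.85
tcp_pos: [0.5244, -0.0043, 0.0921]
eef_rot: [3.141, 0.582, 2.957]
ft_force: [-0.8, -0.1, 0.2]
opening: 0.058
gripper_force: 0.0
```

```bash
python3 st.py
```

```text
12.85 board pos [-147.1   -0.2   14. ] F board [ 1.1 -0.2  3. ] M [ 0.01  0.26 -0.01]
shift [0. 0. 0.] turn [-0.05 -1.63 -0.15]
```

Converted, -140 mm / 400 = -0.35, -125 mm / 400 = -0.3125.

Request:
carry_out --pt "58 0 0.005 -0.0125 0 0 0" --pt "58 0 0.005 -0.0375 0 0 0" --pt "58 0 0.005 -0.075 0 0 0" --pt "58 0 0.005 -0.125 0 0 0" --pt "58 0 0.005 -0.1875 0 0 0" --pt "58 0 0.005 -0.25 0 0 0" --pt "58 0 0.005 -0.3125 0 0 0" --pt "58 0 0.005 -0.35 0 0 0" --pt "58 0 0.005 -0.35 0 0 0" --pt "58 0 0.005 -0.35 0 0 0"

```text
clock: 13.68
tcp_pos: [0.4502, 0.0117, 0.2106]
eef_rot: [3.14, 0.587, 2.956]
ft_force: [1.0, 0.8, -0.2]
opening: 0.0579
gripper_force: 0.0
```

```bash
python3 - <<'E'
from h import *
s=manip.sense();print(s['clock'],s['tcp_pos'],s['ft_force'])
c=snap('wrist','w5'); d=snap('scene','s2')
a=cv2.resize(c['pixels'],(480,360)); b=cv2.resize(d['pixels'][150:260,190:320],(310,262),interpolation=cv2.INTER_CUBIC)
o=np.zeros((360,790,3),'uint8'); o[:,:480]=a; o[:262,480:]=b; cv2.imwrite('pics/f.png',o[:,:,::-1])
E
```

```text
13.6833 [0.45020283 0.01170977 0.21060385] [ 0.99667594  0.75603288 -0.24320608]
```

View pics/f.png

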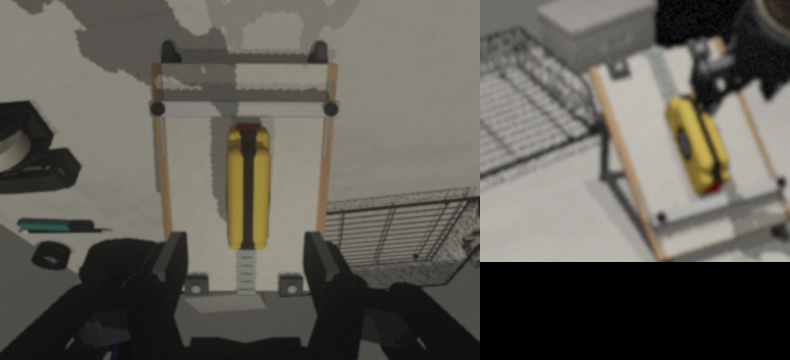

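```bash
python3 -c "
from workcell import manip
print(manip.close_job())"
```

```text
the job is handed in; nothing more can be done
None
```

The rule is hooked over the middle of the panel's top edge, drawn down until the ledge stopped the lock paddle, released and left holding flat on the panel; the case then rose a few mm off the ledge, apparently the lock's play. I handed the job in at about 13.7 s without a result back, the other objects untouched.

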